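Find the empty tea tin by its weight and put it in the refill stand

TASK

Two of the three look-alike tea tins in the wooden rack are full and one is empty: lift each one a little, straight up out of its bay, from left to right, to feel its weight. Stand the empty one fully down in the refill stand (it has to be put down on the worktop and taken again across its thin side to go in between the cheeks), and leave the two full ones fully down in the rack. Do not drop or tip over any tin, and leave the other things on the worktop where they are.

Things in the scene. Friction and masses are not known exactly. Their poses are not given: they have to be found in the camera images.
- tin_a_mid (a point): One of three look-alike closed green tea tins with brass-coloured lids, which stand in the rack's bays, any tin in any bay: 56 (its x) x 40 (its y) x 100 mm (z up), rigid, lid fixed. One of the three is empty (0.09 to 0.15 kg), the other two are full (0.5 to 0.75 kg); only the weight tells. The point is the tin's centre, 50 mm above its underside.
- tin_b_mid (a point): One of three look-alike closed green tea tins with brass-coloured lids, which stand in the rack's bays, any tin in any bay: 56 (its x) x 40 (its y) x 100 mm (z up), rigid, lid fixed. One of the three is empty (0.09 to 0.15 kg), the other two are full (0.5 to 0.75 kg); only the weight tells. The point is the tin's centre, 50 mm above its underside.
- tin_c_mid (a point): One of three look-alike closed green tea tins with brass-coloured lids, which stand in the rack's bays, any tin in any bay: 56 (its x) x 40 (its y) x 100 mm (z up), rigid, lid fixed. One of the three is empty (0.09 to 0.15 kg), the other two are full (0.5 to 0.75 kg); only the weight tells. The point is the tin's centre, 50 mm above its underside.
- rack: Fixed wooden rack, 74 (its x) x 176 (y) mm, origin at the centre of its underside, z up, +x away from the robot. Three bays 46 mm wide, centres at y = +54 (left), 0, -54 mm; floor 8 mm up, dividers to 48 mm up, front and back lips to 17 mm, 64 mm apart. A seated tin's centre is 58 mm up, its 56 mm along the rack's x. Tins stand 14 mm apart: they can be taken only front and back, across 56 mm.
- stand: Fixed wooden refill stand, 100 (its x) x 78 (y) mm, origin at the centre of its underside, z up. Two upright cheeks, 50 mm wide along y, 63 mm apart in x, reach 116 mm up with their flared tops (79 mm apart at the mouth). The ends at +y and -y are open above lips 19 mm high and 49 mm apart.
- stand_in (a point): Centre of the floor of the stand's pocket, 10 mm above its underside, axes as the stand's. A tin fits only with its 56 mm along x (either way round), cheeks over its two 40 mm wide faces, so it is held across its 40 mm, along y, fingers in the open ends. A seated tin's centre is 50 mm above this point.
- salt: Bystander, loose: salt shaker, clear with grey top, 44 mm across, 90 high. Origin at the centre of its underside.
- honey: Bystander, loose: honey jar with red lid, 58 mm across, 86 high. Origin at the centre of its underside.
- mug: Bystander, loose: striped mug, 84 x 123 x 91 mm with its handle. Origin at the centre of its underside.
- cup: Bystander, loose: espresso cup, 62 x 92 x 51 mm with its handle, between rack and stand, nearer the robot. Origin at the centre of its underside.
- soup: Bystander, loose: squat green food tin, 75 mm across, 58 high. Origin at the centre of its underside.
- kettle: White kettle with black handle, fixed obstacle on its base behind the work, 204 x 146 mm, its top 235 mm above the worktop. Origin at the centre of its underside.

How it is judged:
By the outcome, as a careful person would: the job done as asked, in the order asked, and still so for the second after the job is handed in, with the robot touching nothing.
It also fails if it takes over 72 s, if anything falls off the work surface, if the arm or the gripper's body presses on something with over 40 N, if the wrist force passes 120 N, or if a joint passes its speed limit or range.

ROBOT

A 7-joint arm with a two-finger parallel gripper is mounted at the origin on a cart in front of the work surface, level with it; the furniture and walls round the work are solid. World frame = base frame: x ahead of the robot, y to its left, z up, the work surface at z = 0. Lengths are in m, angles in rad, forces in N, time in s.
With the tool pointing down it reaches from about 0.4 to 0.85 m from the base axis. Payload 4.5 kg.
Tool frame: the origin (TCP) lies between the finger pads; the fingertips stand 11 mm ahead of it and the grasp point (between the pads) lies 8 mm behind it (r.nose_length is the distance from the TCP to the fingertips, in m); z points along the fingers, y is the line along which they close (so a half turn about z gives the same grasp; the last joint's range is limited). The gripper opens to 88 mm and grips with 3 to 60 N. Pads are 18 mm wide; open, the fingers measure 123 mm over their backs; the gripper's body (75 mm by 187 mm) begins 45 mm behind the grasp point.
Start: joints at [1.158, 0.689, -0.195, 1.565, 0.157, 0.902, -0.215], TCP at [0.27, -0.564, 0.25] pointing down, gripper open.
Joint ranges: [-3.01, 3.01], [-0.46, 2.08], [-1.47, 1.51], [0.13, 2.56], [-1, 4.14], [0.04, 2.09], [-2.66, 2.66]. Speed limits (rad/s): [2.57, 2.57, 3.14, 3.14, 3.14, 3.14, 3.14].

INTERFACE

Orientations are given as a unit quaternion [x, y, z, w].
In Python, from plant import get_state, snapshot, camera_model, r gives the robot as it stands.
- The arm moves only by the shell command python3 -m inch 'ROWS' [FORCE]. ROWS is text: rows parted by semicolons, each of 7 numbers parted by spaces: the opening, from -1 (shut) to 1 (fully open), then the shift along the tool's x, y, z in m, then the turn, a rotation vector about the tool's x, y, z in rad. A call has 1 to 20 rows; each row shifts and turns the commanded pose from where the row before left it, along the tool's axes as they then stand; what a row does not reach is not made up. A row lasts 1/12 s, in which the tool goes at most 41.7 mm and 7.16 degrees, less where a joint would pass 70% of its speed; a pose out of reach is approached as far as the arm can. A call is refused whole if a number of a shift passes 0.0417 or a number of a turn 0.125, either way. A call with a gripper value outside its range is refused whole. The fingers move at their own pace and stop on an object; FORCE is the grip in N (left out, the last holds). Time passes only in rows, so rows that do not move let the fingers close. It gives the time, the measured TCP pose, the force, the opening and the grip force at its end, in the units of the state.
- get_state(): the state, without advancing time (a new reading comes with each control period).
- snapshot(name): name is "side" or "top" or "wrist"; returns (picture, depth): 384x512x3 uint8, red, green, blue; 384x512 float32, m along the optical axis (not along the pixel's ray), 0 where there is no reading.
- camera_model(name): a dict with "intrinsics" (3x3 intrinsics, pixels), "dist" ([k1, k2, p1, p2, k3] as OpenCV has them; the pictures are not rectified), "view" (4x4, takes a point from world to camera coordinates). Camera axes: x right, y down, z forward; pixel columns grow to the right and rows downward; lengths in m; the calibration is good to about 2 mm. A picture is of the moment at which its call begins: read the wrist's pose just before it. camera_model takes no time and is no camera call; for the wrist camera it gives the pose at the moment of the call.
- r.finish_job(): hands the job in; it is judged then, once.
The state is a dict: "clock": time; "q": joint angles; "qd": joint speeds; "joint_torque": joint torques, N m; "tool_pos": TCP position; "eef_rot": TCP orientation; "contact_force": force on the tool from outside, world axes, zero at the start; "moment": the same for the moment, N m; "opening": opening from 0.0 (shut) to 1.0 (fully open); "finger_force": force on a finger pad.
Only numpy, scipy, OpenCV 4.12 (cv2) and the standard library are available. Lean on these libraries where they do the work, as an engineer would, in place of code of your own. Each camera call takes 0.05 s, during which the arm holds its last target. There are 200 camera calls.

## Working session

There is one attempt and no reset: what is moved stays moved. The work goes in short steps, Python scripts to look and compute and a shell command to move; the robot and the scene stay as the last step left them, time stands still between calls to the robot, and variables do not carry over. Pictures are saved under pics/ and viewed, at most 10 in all, crops included, and the job is handed in when it is done.

```bash
ls; mkdir -p pics; python3 - <<'E'
from plant import get_state, snapshot, camera_model, r
import cv2,numpy as np
for n in ("top","side"):
    im,d=snapshot(n); np.savez(f"pics/{n}0.npz",im=im,d=d)
    cv2.imwrite(f"pics/{n}0.png",im[:,:,::-1])
    c=camera_model(n); np.savez(f"pics/{n}0c.npz",**{k:np.array(v) for k,v in c.items()})
    print(n,np.round(c["intrinsics"],1).tolist(),np.round(c["view"],3).tolist(),c["dist"])
s=get_state(); print(s); print(r.nose_length)
E
```

```text
pics
top [[360.4, 0.0, 256.2], [0.0, 360.4, 193.0], [0.0, 0.0, 1.0]] [[0.009, -1.0, 0.008, -0.031], [-0.99, -0.01, -0.141, 0.582], [0.141, -0.007, -0.99, 1.002], [0.0, 0.0, 0.0, 1.0]] [-0.11357256  0.          0.          0.          0.        ]
side [[453.1, 0.0, 262.2], [0.0, 453.1, 192.8], [0.0, 0.0, 1.0]] [[-0.828, -0.56, 0.025, 0.451], [-0.293, 0.393, -0.872, 0.251], [0.479, -0.729, -0.489, 1.227], [0.0, 0.0, 0.0, 1.0]] [-0.15668826  0.          0.          0.          0.        ]
{'clock': 0.1, 'q': array([ 1.15784303,  0.68985018, -0.19449911,  1.56623701,  0.15731235,
        0.90252532, -0.21511281]), 'qd': array([-3.52190218e-04, -2.64904099e-03,  1.00601137e-03, -2.42243840e-03,
       -3.43361065e-05,  5.03460428e-05,  1.31705104e-03]), 'joint_torque': array([-2.74147933e-03, -5.28494954e+01, -1.27152644e+00, -1.53834218e+01,
       -5.26591949e-02,  2.08978767e-03,  4.43163219e-05]), 'tool_pos': array([ 0.26973332, -0.56318654,  0.24902167]), 'eef_rot': array([ 9.75148630e-01,  2.21550189e-01, -2.53171854e-04, -7.74390475e-04]), 'contact_force': array([ 0.12293122, -1.36568511, -0.17841776]), 'moment': array([-0.00836276,  0.00731772, -0.04371404]), 'finger_force': 0.0, 'opening': 0.9996794723526495}
0.011
```

View pics/top0.png

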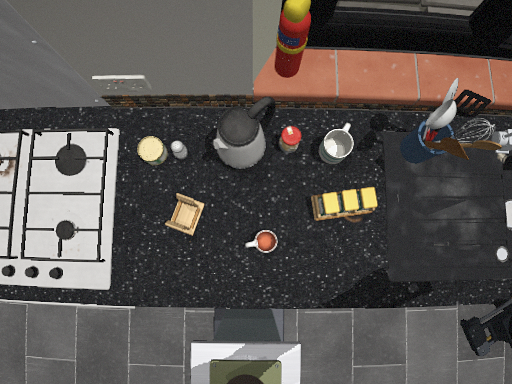

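View pics/side0.png

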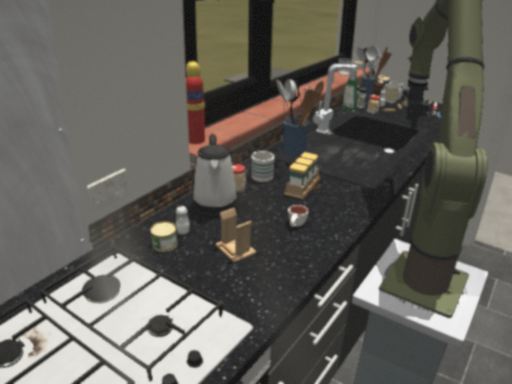

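The top view shows the rack at (344,204) with three yellow lids at (330,203), (350,200) and (369,198). The stand is at (186,215), the cup at (264,241), the kettle at (240,138), honey at (290,140) and the mug at (336,146). The side view shows the tins at (303,172) and the stand's cheeks at (236,235).

```bash
cat > h.py <<'E'
import numpy as np,cv2
def cloud(d,c):
    K,D,V=[np.array(c[k],float) for k in("intrinsics","dist","view")]
    h,w=d.shape; u,v=np.meshgrid(np.arange(w),np.arange(h))
    p=cv2.undistortPoints(np.stack([u,v],-1).reshape(-1,1,2).astype(float),K,D).reshape(h,w,2)
    P=np.dstack([p*d[...,None],d]); 
    W=(P-V[:3,3])@V[:3,:3]; W[d<=0]=np.nan
    return W
def lidmask(im):
    hsv=cv2.cvtColor(im,cv2.COLOR_RGB2HSV)
    return cv2.inRange(hsv,(20,110,120),(35,255,255))
def rect(xy):
    (c,s,a)=cv2.minAreaRect((xy*1000).astype(np.float32)); return np.round(c,1),np.round(s,1),round(a,1)
E
python3 - <<'E'
from h import *
for n in("top","side"):
    z=np.load(f"pics/{n}0.npz");c=dict(np.load(f"pics/{n}0c.npz"))
    W=cloud(z["d"],c); Z=W[...,2]
    m=lidmask(z["im"])
    k,l,st,ce=cv2.connectedComponentsWithStats(m)
    for i in range(1,k):
        if st[i,4]>40:
            P=W[l==i];P=P[np.isfinite(P[:,2])]
            print(n,"lid?",ce[i].round(),st[i,4],np.median(P,0).round(3),(P.max(0)-P.min(0)).round(3))
    # regions
    X,Y=W[...,0],W[...,1]
    for nm,x0,x1,y0,y1 in(("rack",.35,.62,-.40,-.1),("stand",.35,.62,.08,.3),("cup",.35,.5,-.1,.06)):
        b=(X>x0)&(X<x1)&(Y>y0)&(Y<y1)
        for zl,zh in((.008,.03),(.03,.06),(.06,.095),(.095,.125)):
            q=W[b&(Z>zl)&(Z<zh)]
            if len(q)>8: print(n,nm,zl,len(q),q.min(0).round(3),q.max(0).round(3),rect(q[:,:2]),q[:,2].mean().round(3))
E
```

```text
top lid? [298.   7.] 362 [ 0.903 -0.103  0.439] [0.095 0.052 0.1  ]
top lid? [293.  48.] 48 [ 0.889 -0.109  0.302] [0.018 0.059 0.012]
top lid? [369. 197.] 295 [ 0.565 -0.334  0.108] [0.075 0.083 0.118]
top lid? [350. 199.] 292 [ 0.558 -0.282  0.108] [0.075 0.068 0.116]
top lid? [331. 202.] 306 [ 0.549 -0.228  0.108] [0.074 0.062 0.118]
top rack 0.008 228 [ 0.452 -0.369  0.008] [ 0.598 -0.193  0.03 ] (array([ 547.8, -282.6]), array([187.5, 130.9]), 67.8) 0.016
top rack 0.03 180 [ 0.513 -0.369  0.03 ] [ 0.586 -0.194  0.06 ] (array([ 554.6, -281.4]), array([ 61.7, 170.8]), 7.5) 0.046
top rack 0.06 199 [ 0.521 -0.347  0.06 ] [ 0.586 -0.204  0.095] (array([ 555.6, -274.8]), array([ 53.2, 139.1]), 8.2) 0.077
top rack 0.095 874 [ 0.52  -0.355  0.095] [ 0.593 -0.203  0.113] (array([ 556.7, -280.1]), array([ 54. , 149.4]), 8.4) 0.108
top stand 0.008 642 [0.459 0.129 0.008] [0.563 0.231 0.03 ] (array([512.1, 184.7]), array([ 78.7, 112.6]), 70.5) 0.013
top stand 0.03 18 [0.476 0.146 0.032] [0.557 0.196 0.054] (array([515.3, 173.3]), array([45.3, 78.9]), 82.2) 0.043
top stand 0.06 23 [0.477 0.1
[... 1222 characters left out ...]
stand 0.008 414 [0.458 0.152 0.008] [0.576 0.23  0.03 ] (array([517.6, 182.6]), array([78. , 99.3]), 69.4) 0.015
side stand 0.03 234 [0.473 0.145 0.03 ] [0.563 0.218 0.06 ] (array([517. , 181.8]), array([51. , 81.5]), 70.0) 0.045
side stand 0.06 308 [0.474 0.143 0.06 ] [0.56  0.218 0.095] (array([515.3, 181.3]), array([51.8, 81.5]), 69.8) 0.077
side stand 0.095 225 [0.469 0.143 0.095] [0.569 0.218 0.12 ] (array([518. , 180.2]), array([50.3, 93.8]), 70.5) 0.107
side cup 0.008 83 [ 0.416 -0.085  0.008] [0.467 0.    0.03 ] (array([437.4, -46.5]), array([51.6, 82.2]), 35.9) 0.023
side cup 0.03 242 [ 0.412 -0.089  0.03 ] [0.473 0.008 0.054] (array([436.1, -45.5]), array([60.3, 90.4]), 40.4) 0.043
```

```bash
python3 -m inch '1 0 0 0 0 0 -0.1154;1 0 0 0 0 0 -0.1154;1 0 0 0 0 0 -0.1154;1 0 0 0 0 0 -0.1154;1 0 0 0 0 0 -0.1154;1 0 0 0 0 0 -0.1154;1 0 0 0 0 0 -0.1154;1 0 0 0 0 0 -0.1154;1 0 0 0 0 0 -0.1154;1 0 0 0 0 0 -0.1154;1 0 0 0 0 0 -0.1154;1 0.0265 0.0295 0 0 0 0;1 0.0265 0.0295 0 0 0 0;1 0.0265 0.0295 0 0 0 0;1 0.0265 0.0295 0 0 0 0;1 0.0265 0.0295 0 0 0 0;1 0.0265 0.0295 0 0 0 0;1 0.0265 0.0295 0 0 0 0;1 0.0265 0.0295 0 0 0 0'
cat > st.py <<'E'
import sys,numpy as np
from plant import get_state
from scipy.spatial.transform import Rotation as R
s=get_state(); M=R.from_quat(s["eef_rot"]).as_matrix(); p=s["tool_pos"]
print("t %.2f"%s["clock"],"p",p.round(4),"yang %.1f"%np.degrees(np.arctan2(M[1,1],M[0,1])),"tilt %.2f"%np.degrees(np.arccos(-M[2,2])),"F",s["contact_force"].round(2),"ff %.1f op %.3f"%(s["finger_force"],s["opening"]),"q",s["q"].round(2))
if len(sys.argv)>3:
    g=np.array(list(map(float,sys.argv[1:4]))); print("delta tool",(M.T@(g-p)).round(4))
    if len(sys.argv)>4:
        d=(float(sys.argv[4])-np.degrees(np.arctan2(M[1,1],M[0,1]))+90)%180-90; print("turn about tool z (rad) %.4f"%-np.radians(d))
E
python3 st.py 0.548 -0.2275 0.16 8.3
python3 - <<'E'
from h import *
z=np.load("pics/top0.npz");W=cloud(z["d"],dict(np.load("pics/top0c.npz")))
X,Y,Z=np.moveaxis(W,2,0)
for nm,a,b,c,d in(("kettle",.58,.85,-.09,.14),("honey",.6,.8,-.18,-.09),("mug",.6,.8,-.32,-.18),("salt+soup",.58,.8,.15,.35)):
    m=(X>a)&(X<b)&(Y>c)&(Y<d)&(Z>.02); print(nm,W[m].min(0).round(3),W[m].max(0).round(3))
E
```

```text
clock: 1.68
tool_pos: [0.4734, -0.3181, 0.2494]
eef_rot: [0.654, 0.757, -0.0, -0.0]
contact_force: [1.4, -0.4, -0.6]
opening: 1.0
finger_force: 0.0
t 1.68 p [ 0.4734 -0.3181  0.2494] yang 8.3 tilt 0.05 F [ 1.35 -0.35 -0.6 ] ff 0.0 op 1.000 q [ 0.82  0.66 -0.53  1.72  0.41  0.88  0.26]
delta tool [0.0789 0.087  0.0894]
turn about tool z (rad) 0.0003
kettle [ 0.655 -0.09   0.022] [0.85  0.091 0.239]
honey [ 0.714 -0.149  0.02 ] [ 0.771 -0.094  0.091]
mug [ 0.679 -0.3    0.02 ] [ 0.792 -0.214  0.095]
salt+soup [0.671 0.184 0.02 ] [0.747 0.326 0.093]
```

```bash
python3 -m inch '1 0.0263 0.029 0 0 0 0;1 0.0263 0.029 0 0 0 0;1 0.0263 0.029 0 0 0 0;1 0 0 0 0 0 0' | head -2
python3 - <<'E'
from h import *
from plant import *
c=camera_model("wrist");im,d=snapshot("wrist");cv2.imwrite("pics/w1.png",im[:,:,::-1])
W=cloud(d,c);m=lidmask(im);k,l,st,ce=cv2.connectedComponentsWithStats(m)
for i in range(1,k):
    if st[i,4]>300:
        P=W[l==i];P=P[np.isfinite(P[:,2])];z=np.median(P[:,2]);P=P[abs(P[:,2]-z)<.006];print(ce[i].round(),st[i],z.round(4),P.mean(0).round(4),rect(P[:,:2]))
E
python3 st.py 0.548 -0.2275 0.077 8.3
```

```text
clock: 2.02
tool_pos: [0.5533, -0.2187, 0.2503]
[ 82. 288.] [ 73 267  27  50 336] 0.322 [ 0.5006 -0.2038  0.3219] (array([ 500.6, -205.9]), array([ 2.8, 13.7]), 5.4)
[459. 334.] [366 327 146  13 897] 0.3306 [ 0.6054 -0.1951  0.3306] (array([ 601. , -195.9]), array([42.5,  3.3]), 8.3)
t 2.07 p [ 0.5505 -0.2231  0.2498] yang 8.8 tilt 0.24 F [-0.4  -1.36 -0.67] ff 0.0 op 1.004 q [ 0.6   0.68 -0.52  1.65  0.4   0.91  0.09]
delta tool [-0.0045 -0.0036  0.1728]
turn about tool z (rad) 0.0096
```

View pics/w1.png

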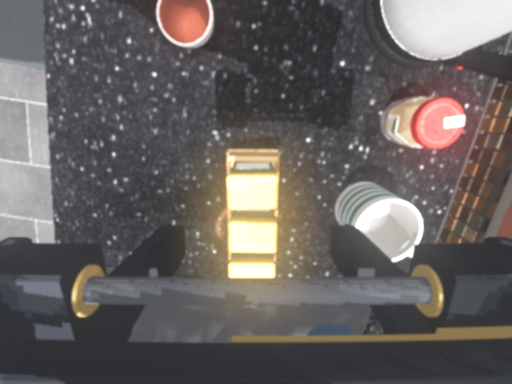

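The wrist picture shows the rack's left bay with its lid at (252,190) and the middle lid at (252,237). The fingers are at (165,250) and (350,250), with the honey, mug and cup clear of them. The lids are too washed out for my mask, so I'll look again with the arm settled and use depth.

```bash
python3 st.py; python3 - <<'E'
from h import *
from plant import *
c=camera_model("wrist");im,d=snapshot("wrist")
W=cloud(d,c);m=((abs(W[...,2]-.108)<.008)&(W[...,0]>.5)&(W[...,0]<.61)).astype(np.uint8)
m=cv2.morphologyEx(m,cv2.MORPH_OPEN,np.ones((3,3)))
k,l,st,ce=cv2.connectedComponentsWithStats(m)
for i in range(1,k):
    if st[i,4]>200:
        P=W[l==i];print(ce[i].round(),st[i],np.median(P[:,2]).round(4),rect(P[:,:2]))
E
python3 st.py 0.548 -0.2275 0.077 8.3
```

```text
t 2.07 p [ 0.5505 -0.2231  0.2498] yang 8.8 tilt 0.24 F [-0.4  -1.36 -0.67] ff 0.0 op 1.004 q [ 0.6   0.68 -0.52  1.65  0.4   0.91  0.09]
[256. 187.] [ 230  169   52   36 1809] 0.1083 (array([ 552.1, -230.4]), array([55.9, 39.1]), 8.8)
[256. 232.] [ 232  215   49   34 1595] 0.1083 (array([ 560.5, -283.7]), array([56. , 39.5]), 8.8)
[255. 267.] [232 257  47  21 969] 0.1082 (array([ 566.6, -330.2]), array([56. , 26.4]), 7.8)
t 2.12 p [ 0.5484 -0.2268  0.2494] yang 8.6 tilt 0.05 F [-0.9  -0.97 -0.71] ff 0.0 op 0.999 q [ 0.61  0.68 -0.52  1.65  0.4   0.91  0.09]
delta tool [-0.0008 -0.0004  0.1724]
turn about tool z (rad) 0.0050
```

```bash
python3 -m inch '1 -0.0022 0.0013 0.03 0 0 0.005;1 0 0 0.04 0 0 0;1 0 0 0.04 0 0 0;1 0 0 0.03 0 0 0;1 0 0 0.02 0 0 0;1 0 0 0.0124 0 0 0;1 0 0 0 0 0 0;1 0 0 0 0 0 0;-1 0 0 0 0 0 0;-1 0 0 0 0 0 0;-1 0 0 0 0 0 0;-1 0 0 0 0 0 0;-1 0 0 0 0 0 0;-1 0 0 0 0 0 0' 25
python3 st.py 0.55 -0.2288 0.077 8.5
```

```text
clock: 3.28
tool_pos: [0.5503, -0.2311, 0.0781]
eef_rot: [0.656, 0.755, 0.001, 0.001]
contact_force: [0.7, -0.7, 3.9]
opening: 0.636
finger_force: 24.9
t 3.28 p [ 0.5503 -0.2311  0.0781] yang 8.1 tilt 0.15 F [ 0.7  -0.73  3.9 ] ff 24.9 op 0.636 q [ 0.53  0.91 -0.37  1.77  0.57  0.57 -0.06]
delta tool [0.0023 0.     0.0011]
turn about tool z (rad) -0.0077
```

```bash
python3 -m inch '-1 0 0 -0.005 0 0 0;-1 0 0 -0.008 0 0 0;-1 0 0 -0.008 0 0 0;-1 0 0 -0.006 0 0 0;-1 0 0 -0.003 0 0 0;-1 0 0 0 0 0 0;-1 0 0 0 0 0 0;-1 0 0 0 0 0 0;-1 0 0 0 0 0 0' 
python3 st.py 0.55 -0.2288 0.077 8.5
```

```text
clock: 4.03
tool_pos: [0.5488, -0.231, 0.107]
eef_rot: [0.656, 0.755, -0.0, -0.0]
contact_force: [-0.2, 0.2, -6.2]
opening: 0.636
finger_force: 24.9
t 4.03 p [ 0.5488 -0.231   0.107 ] yang 8.0 tilt 0.05 F [-0.19  0.2  -6.21] ff 24.9 op 0.636 q [ 0.55  0.87 -0.4   1.76  0.54  0.62 -0.03]
delta tool [0.002  0.0016 0.03  ]
turn about tool z (rad) -0.0080
```

Left tin weighs about 5.5 N, so it is full. I'm setting it back.

```bash
python3 -m inch '-1 0 0 0.006 0 0 0;-1 0 0 0.008 0 0 0;-1 0 0 0.008 0 0 0;-1 0 0 0.005 0 0 0;-1 0 0 0.0025 0 0 0;-1 0 0 0 0 0 0;-1 0 0 0 0 0 0;-1 0 0 0 0 0 0' 
python3 st.py 0.557 -0.2825 0.14 8.5
```

```text
clock: 4.7
tool_pos: [0.5483, -0.2308, 0.078]
eef_rot: [0.656, 0.755, -0.001, -0.001]
contact_force: [-4.8, 1.8, 4.5]
opening: 0.631
finger_force: 24.9
t 4.70 p [ 0.5483 -0.2308  0.078 ] yang 8.1 tilt 0.09 F [-4.76  1.78  4.45] ff 24.9 op 0.631 q [ 0.53  0.91 -0.37  1.77  0.57  0.57 -0.06]
delta tool [-0.0524  0.0012 -0.062 ]
turn about tool z (rad) -0.0077
```

```bash
python3 -m inch '1 0 0 0 0 0 0;1 0 0 0 0 0 0;1 0 0 0 0 0 0;1 0 0 0 0 0 0;1 0 0 -0.03 0 0 0;1 0 0 -0.032 0 0 -0.004;1 -0.0265 0.0008 0 0 0 0;1 -0.027 0.0008 0 0 0 0;1 0 0 0 0 0 0;1 0 0 0.03 0 0 0;1 0 0 0.02 0 0 0;1 0 0 0.0115 0 0 0;1 0 0 0 0 0 0;-1 0 0 0 0 0 0;-1 0 0 0 0 0 0;-1 0 0 0 0 0 0;-1 0 0 0 0 0 0;-1 0 0 0 0 0 0'
python3 st.py 0.5575 -0.2835 0.077 8.5
python3 -m inch '-1 0 0 -0.005 0 0 0;-1 0 0 -0.008 0 0 0;-1 0 0 -0.008 0 0 0;-1 0 0 -0.006 0 0 0;-1 0 0 -0.003 0 0 0;-1 0 0 0 0 0 0;-1 0 0 0 0 0 0;-1 0 0 0 0 0 0;-1 0 0 0 0 0 0'
python3 st.py
```

```text
clock: 6.2
tool_pos: [0.5589, -0.2839, 0.0792]
eef_rot: [0.654, 0.756, 0.0, 0.001]
contact_force: [-0.0, -0.8, 0.6]
opening: 0.648
finger_force: 0.0
t 6.20 p [ 0.5589 -0.2839  0.0792] yang 8.3 tilt 0.09 F [-0.03 -0.76  0.62] ff 0.0 op 0.648 q [ 0.62  0.94 -0.4   1.67  0.56  0.64  0.05]
delta tool [ 0.0006 -0.0013  0.0022]
turn about tool z (rad) -0.0040
clock: 6.95
tool_pos: [0.558, -0.2836, 0.1079]
eef_rot: [0.654, 0.756, -0.0, -0.0]
contact_force: [0.3, -0.2, -6.0]
opening: 0.631
finger_force: 25.0
t 6.95 p [ 0.558  -0.2836  0.1079] yang 8.3 tilt 0.05 F [ 0.25 -0.21 -6.04] ff 25.0 op 0.631 q [ 0.63  0.9  -0.43  1.66  0.53  0.7   0.07]
```

The middle tin is about 5.4 N, so it is full too. I'm setting it back and going to the right one.

```bash
python3 -m inch '-1 0 0 0.006 0 0 0;-1 0 0 0.008 0 0 0;-1 0 0 0.006 0 0 0;-1 0 0 0.004 0 0 0;-1 0 0 0.003 0 0 0;-1 0 0 0 0 0 0;-1 0 0 0 0 0 0;-1 0 0 0 0 0 0' 
python3 st.py 0.565 -0.337 0.14 8.5
```

```text
clock: 7.62
tool_pos: [0.5587, -0.2837, 0.0815]
eef_rot: [0.654, 0.756, 0.0, 0.0]
contact_force: [0.2, 0.1, -4.6]
opening: 0.634
finger_force: 25.0
t 7.62 p [ 0.5587 -0.2837  0.0815] yang 8.3 tilt 0.03 F [ 0.23  0.05 -4.59] ff 25.0 op 0.634 q [ 0.62  0.94 -0.41  1.67  0.56  0.65  0.05]
delta tool [-0.0536 -0.0014 -0.0584]
turn about tool z (rad) -0.0039
```

```bash
python3 -m inch '-1 0 0 0.001 0 0 0;-1 0 0 0.001 0 0 0;-1 0 0 0.001 0 0 0;-1 0 0 0 0 0 0;-1 0 0 0 0 0 0' 
python3 st.py 0.565 -0.337 0.14 8.5
```

```text
clock: 8.03
tool_pos: [0.5586, -0.2838, 0.0792]
eef_rot: [0.654, 0.756, -0.0, 0.0]
contact_force: [-1.8, 0.8, 3.2]
opening: 0.633
finger_force: 25.0
t 8.03 p [ 0.5586 -0.2838  0.0792] yang 8.3 tilt 0.05 F [-1.84  0.83  3.24] ff 25.0 op 0.633 q [ 0.62  0.94 -0.4   1.67  0.56  0.65  0.05]
delta tool [-0.0536 -0.0013 -0.0607]
turn about tool z (rad) -0.0039
```

```bash
python3 -m inch '1 0 0 0 0 0 0;1 0 0 0 0 0 0;1 0 0 0 0 0 0;1 0 0 0 0 0 0;1 0 0 -0.03 0 0 0;1 0 0 -0.032 0 0 0;1 -0.0265 0 0 0 0 0;1 -0.027 0 0 0 0 0;1 0 0 0 0 0 0;1 0 0 0.03 0 0 0;1 0 0 0.02 0 0 0;1 0 0 0.011 0 0 0;1 0 0 0 0 0 0;-1 0 0 0 0 0 0;-1 0 0 0 0 0 0;-1 0 0 0 0 0 0;-1 0 0 0 0 0 0;-1 0 0 0 0 0 0;-1 0 0 0 0 0 0;-1 0 0 0 0 0 0'
python3 st.py
python3 -m inch '-1 0 0 -0.005 0 0 0;-1 0 0 -0.008 0 0 0;-1 0 0 -0.008 0 0 0;-1 0 0 -0.006 0 0 0;-1 0 0 -0.003 0 0 0;-1 0 0 0 0 0 0;-1 0 0 0 0 0 0;-1 0 0 0 0 0 0;-1 0 0 0 0 0 0'
python3 st.py 0.53 -0.10 0.18 -20
```

```text
clock: 9.7
tool_pos: [0.5665, -0.3369, 0.0802]
eef_rot: [0.654, 0.756, 0.0, 0.001]
contact_force: [-0.5, 0.2, 5.0]
opening: 0.628
finger_force: 25.0
t 9.70 p [ 0.5665 -0.3369  0.0802] yang 8.3 tilt 0.07 F [-0.5   0.18  4.99] ff 25.0 op 0.628 q [ 0.69  0.98 -0.43  1.56  0.55  0.72  0.15]
clock: 10.45
tool_pos: [0.5658, -0.3366, 0.1089]
eef_rot: [0.654, 0.756, -0.0, -0.0]
contact_force: [-1.0, 0.5, -0.6]
opening: 0.629
finger_force: 25.0
t 10.45 p [ 0.5658 -0.3366  0.1089] yang 8.3 tilt 0.04 F [-0.96  0.46 -0.62] ff 25.0 op 0.629 q [ 0.7   0.94 -0.45  1.55  0.53  0.77  0.17]
delta tool [ 0.2393 -0.0014 -0.071 ]
turn about tool z (rad) 0.4935
```

The right tin reads about 0 to 1 N, so it is the empty one. I'll carry it over the other tins to a free spot at (0.53, -0.095).

```bash
python3 -m inch '-1 0 0 -0.03 0 0 0;-1 0 0 -0.035 0 0 0;-1 0 0 -0.035 0 0 0;-1 0 0 0 0 0 0;-1 0.02 0 0 0 0 0;-1 0.032 0 0 0 0 0;-1 0.035 0 0 0 0 0;-1 0.035 0 0 0 0 0;-1 0.035 0 0 0 0 0;-1 0.035 0 0 0 0 0;-1 0.032 0 0 0 0 0;-1 0.02 0 0 0 0 0;-1 0 0 0 0 0 0.0987;-1 0 0 0 0 0 0.0987;-1 0 0 0 0 0 0.0987;-1 0 0 0 0 0 0.0987;-1 0 0 0 0 0 0.0987;-1 0 0 0 0 0 0;-1 0 0 0 0 0 0'
python3 st.py 0.53 -0.095 0.08 -20
python3 - <<'E'
from h import *
from plant import *
for n in("side","top"):
    im,d=snapshot(n);W=cloud(d,camera_model(n));X,Y,Z=np.moveaxis(W,2,0)
    if n=="side": cv2.imwrite("pics/s1.png",cv2.resize(im[60:300,130:400,::-1],None,fx=2,fy=2))
    # tin green/yellow lowest points
    m=(X>.48)&(X<.58)&(Y>-.14)&(Y<-.05)&(Z>.05)
    h=cv2.cvtColor(im,cv2.COLOR_RGB2HSV); m2=m&(h[...,1]>60)&(h[...,0]>15)&(h[...,0]<85)
    q=W[m2]; print(n,len(q),q.min(0).round(3) if len(q) else'',q.max(0).round(3) if len(q) else'')
E
```

```text
clock: 12.03
tool_pos: [0.5308, -0.0951, 0.209]
eef_rot: [0.818, 0.575, -0.0, -0.0]
contact_force: [-0.5, -0.2, -0.5]
opening: 0.638
finger_force: 25.0
t 12.03 p [ 0.5308 -0.0951  0.209 ] yang -19.8 tilt 0.04 F [-0.5  -0.25 -0.48] ff 25.0 op 0.638 q [ 0.3   0.65 -0.34  1.86  0.32  0.69 -0.57]
delta tool [-0.0002 -0.0007  0.129 ]
turn about tool z (rad) 0.0031
side 478 [ 0.48  -0.139  0.14 ] [ 0.577 -0.05   0.649]
top 3044 [ 0.48  -0.14   0.288] [ 0.579 -0.05   0.656]
```

View pics/s1.png

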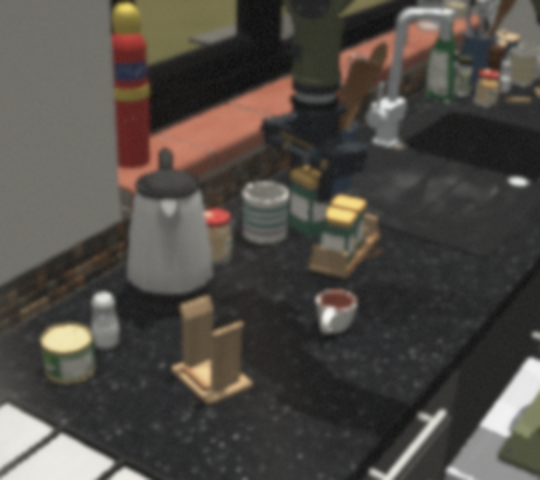

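The side crop shows the tin held upright at (308,205), two tins still in the rack at (345,225), and the stand at (212,350). I'm lowering it.

```bash
python3 -m inch '-1 0 0 0.025 0 0 0;-1 0 0 0.035 0 0 0;-1 0 0 0.035 0 0 0;-1 0 0 0.025 0 0 0;-1 0 0 0.01 0 0 0;-1 0 0 0.004 0 0 0;-1 0 0 0 0 0 0;-1 0 0 0.001 0 0 0;-1 0 0 0.001 0 0 0;-1 0 0 0.001 0 0 0;-1 0 0 0 0 0 0;-1 0 0 0 0 0 0'
python3 st.py
```

```text
clock: 13.13
tool_pos: [0.5313, -0.0953, 0.0729]
eef_rot: [0.819, 0.574, 0.0, 0.0]
contact_force: [-0.0, 0.7, -0.5]
opening: 0.633
finger_force: 25.0
t 13.13 p [ 0.5313 -0.0953  0.0729] yang -20.0 tilt 0.06 F [-0.03  0.74 -0.54] ff 25.0 op 0.633 q [ 0.21  0.86 -0.2   1.95  0.44  0.37 -0.68]
```

```bash
python3 -m inch '-1 0 0 0.001 0 0 0;-1 0 0 0.001 0 0 0;-1 0 0 0.001 0 0 0;-1 0 0 0 0 0 0;-1 0 0 0 0 0 0'
python3 st.py
```

```text
clock: 13.55
tool_pos: [0.531, -0.0951, 0.0718]
eef_rot: [0.819, 0.574, 0.0, 0.001]
contact_force: [-5.4, 0.2, 21.7]
opening: 0.634
finger_force: 25.0
t 13.55 p [ 0.531  -0.0951  0.0718] yang -20.0 tilt 0.09 F [-5.4   0.23 21.73] ff 25.0 op 0.634 q [ 0.21  0.86 -0.2   1.95  0.44  0.37 -0.68]
```

```bash
python3 -m inch '-1 0 0 -0.0012 0 0 0;-1 0 0 0 0 0 0;1 0 0 0 0 0 0;1 0 0 0 0 0 0;1 0 0 0 0 0 0;1 0 0 0 0 0 0;1 0 0 -0.02 0 0 0;1 0 0 -0.03 0 0 0;1 0 0 -0.03 0 0 0;1 0 0 0 0 0 0'
python3 -m inch '1 0 0 0 0 0 -0.1208;1 0 0 0 0 0 -0.1208;1 0 0 0 0 0 -0.1208;1 0 0 0 0 0 -0.1208;1 0 0 0 0 0 -0.1208;1 0 0 0 0 0 -0.1208;1 0 0 0 0 0 -0.1208;1 0 0 0 0 0 -0.1208;1 0 0 0 0 0 -0.1208;1 0 0 0 0 0 -0.1208;1 0 0 0 0 0 -0.1208;1 0 0 0 0 0 -0.1208;1 0 0 0 0 0 -0.1208;1 0 0 0 0 0 0;1 0 0 0 0 0 0;1 0 0 0 0 0 0'
python3 st.py 0.531 -0.095 0.072 70
python3 - <<'E'
from h import *
from plant import *
im,d=snapshot("wrist");cv2.imwrite("pics/w2.png",im[:,:,::-1])
W=cloud(d,camera_model("wrist"));X,Y,Z=np.moveaxis(W,2,0)
m=((abs(Z-.1)<.006)&(abs(X-.531)<.06)&(abs(Y+.095)<.06)).astype(np.uint8);print(rect(W[m>0][:,:2]),np.median(W[m>0],0).round(4),m.sum())
E
```

```text
clock: 14.38
tool_pos: [0.534, -0.0954, 0.1548]
eef_rot: [0.819, 0.573, 0.003, 0.003]
contact_force: [0.2, 0.4, 0.6]
opening: 1.003
finger_force: 0.0
clock: 15.72
tool_pos: [0.5308, -0.0952, 0.1502]
eef_rot: [0.175, 0.984, 0.0, -0.0]
contact_force: [-0.3, -0.1, 0.6]
opening: 0.999
finger_force: 0.0
t 15.72 p [ 0.5308 -0.0952  0.1502] yang 69.8 tilt 0.03 F [-0.29 -0.1   0.57] ff 0.0 op 0.999 q [ 0.51  0.82 -0.72  1.9   0.8   0.74  0.54]
delta tool [-0.0001  0.0003  0.0782]
turn about tool z (rad) -0.0035
(array([532.8, -95.7]), array([40.1, 55.7]), 70.0) [ 0.5303 -0.0949  0.1005] 3649
```

View pics/w2.png

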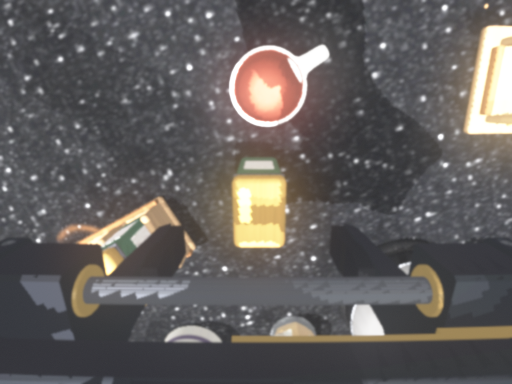

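The tin stands at (259,210) between the open fingers, measured at (0.532, -0.0955) with a yaw of 70° and top at 0.100. That is square to the tool. I'm regripping it across its 40 mm side.

```bash
python3 -m inch '1 0.0003 0.0003 0.02 0 0 -0.0035;1 0 0 0.03 0 0 0;1 0 0 0.02 0 0 0;1 0 0 0.007 0 0 0;1 0 0 0 0 0 0;-1 0 0 0 0 0 0;-1 0 0 0 0 0 0;-1 0 0 0 0 0 0;-1 0 0 0 0 0 0;-1 0 0 0 0 0 0;-1 0 0 0 0 0 0;-1 0 0 0 0 0 0;-1 0 0 0 0 0 0;-1 0 0 0 0 0 0' 20
python3 st.py
python3 -m inch '-1 0 0 -0.01 0 0 0;-1 0 0 -0.03 0 0 0;-1 0 0 -0.035 0 0 0;-1 0 0 -0.035 0 0 0;-1 0 0 -0.025 0 0 0;-1 0 0 -0.01 0 0 0;-1 0 0 0 0 0 0;-1 0 0 0 0 0 0'
python3 st.py 0.518 0.1815 0.22 70
```

```text
clock: 16.93
tool_pos: [0.531, -0.0948, 0.0737]
eef_rot: [0.172, 0.985, -0.0, 0.0]
contact_force: [0.1, -0.5, 1.4]
opening: 0.454
finger_force: 19.9
t 16.93 p [ 0.531  -0.0948  0.0737] yang 70.2 tilt 0.02 F [ 0.12 -0.52  1.37] ff 19.9 op 0.454 q [ 0.45  0.92 -0.61  1.94  0.95  0.6   0.42]
clock: 17.6
tool_pos: [0.5303, -0.0953, 0.218]
eef_rot: [0.172, 0.985, -0.0, -0.0]
contact_force: [-0.2, -0.0, -1.8]
opening: 0.454
finger_force: 20.0
t 17.60 p [ 0.5303 -0.0953  0.218 ] yang 70.2 tilt 0.05 F [-0.21 -0.05 -1.79] ff 20.0 op 0.454 q [ 0.56  0.73 -0.81  1.84  0.68  0.87  0.65]
delta tool [ 0.1055  0.2562 -0.0022]
turn about tool z (rad) 0.0027
```

```bash
python3 -m inch '-1 0.0044 0.02 0 0 0 0;-1 0.0044 0.034 0 0 0 0;-1 0.0044 0.038 0 0 0 0;-1 0.0044 0.038 0 0 0 0;-1 0.0044 0.038 0 0 0 0;-1 0.0044 0.036 0 0 0 0;-1 0.0044 0.032 0 0 0 0;-1 0.0044 0.02 0 0 0 0.0027;-1 0 0 0 0 0 0;-1 0 0 0 0 0 0;-1 0 0 0 0 0 0;-1 0 0 0 0 0 0'
python3 st.py 0.518 0.1815 0.22 70
python3 - <<'E'
from h import *
from plant import *
im,d=snapshot("wrist");cv2.imwrite("pics/w3.png",im[:,:,::-1])
W=cloud(d,camera_model("wrist"));np.savez("pics/w3.npz",W=W,im=im);X,Y,Z=np.moveaxis(W,2,0)
for lo,hi in((.004,.025),(.105,.13)):
    m=((Z>lo)&(Z<hi)&(abs(X-.518)<.08)&(abs(Y-.18)<.08)).astype(np.uint8);k,l,st,ce=cv2.connectedComponentsWithStats(m)
    for i in range(1,k):
        if st[i,4]>100: P=W[l==i];print(lo,ce[i].round(),st[i,4],np.median(P,0).round(4),rect(P[:,:2]))
    print("all",rect(W[m>0][:,:2]))
E
```

```text
clock: 18.6
tool_pos: [0.5842, 0.1555, 0.2171]
eef_rot: [0.174, 0.985, -0.001, -0.001]
contact_force: [-0.0, -0.6, -0.8]
opening: 0.454
finger_force: 20.0
t 18.60 p [0.5842 0.1555 0.2171] yang 69.9 tilt 0.19 F [-0.02 -0.6  -0.76] ff 20.0 op 0.454 q [ 0.08  0.8  -0.77  1.64  0.65  0.97  0.3 ]
delta tool [ 0.0711  0.0017 -0.0028]
turn about tool z (rad) -0.0017
0.004 [259. 116.] 3760 [0.5228 0.1792 0.0111] (array([523.4, 179.3]), array([78.4, 99.1]), 70.9)
all (array([513.6, 182.6]), array([ 78.7, 120. ]), 71.3)
0.105 [259.  70.] 946 [0.4862 0.1918 0.1142] (array([486. , 191.9]), array([49.9, 12. ]), 71.1)
0.105 [260. 163.] 746 [0.5606 0.1658 0.1139] (array([560.6, 166.1]), array([49.6, 12.5]), 69.9)
all (array([523.5, 178.9]), array([49.9, 91.3]), 70.9)
```

View pics/w3.png

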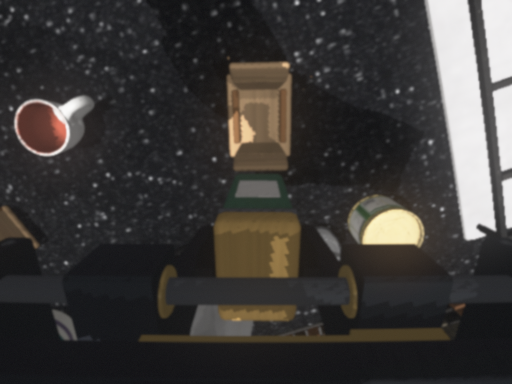

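The wrist view shows the stand's cheeks at (259,70) and (260,163), centred under the tool's line. Allowing for the small wrist-camera bias seen on the tin, I put the stand at (0.5205, 0.180) with a yaw of 70.5°.

```bash
python3 -m inch '-1 0.015 0.0003 0 0 0 -0.008;-1 0.02 0.0004 0 0 0 0;-1 0.02 0.0004 0 0 0 0;-1 0.0133 0.0002 0 0 0 0;-1 0 0 0 0 0 0;-1 0 0 0 0 0 0;-1 0 0 0 0 0 0;-1 0 0 0.015 0 0 0;-1 0 0 0.02 0 0 0;-1 0 0 0.01 0 0 0;-1 0 0 0.005 0 0 0;-1 0 0 0.005 0 0 0;-1 0 0 0.005 0 0 0;-1 0 0 0 0 0 0;-1 0 0 0 0 0 0'
python3 st.py 0.5205 0.1802 0.0825 70.5
```

```text
clock: 19.9
tool_pos: [0.5208, 0.1822, 0.1587]
eef_rot: [0.169, 0.986, 0.0, 0.0]
contact_force: [-0.3, -0.1, -1.0]
opening: 0.454
finger_force: 20.0
t 19.90 p [0.5208 0.1822 0.1587] yang 70.5 tilt 0.02 F [-0.27 -0.06 -1.  ] ff 20.0 op 0.454 q [-0.02  0.81 -0.7   1.86  0.75  0.76  0.1 ]
delta tool [-0.0003 -0.002   0.0762]
turn about tool z (rad) -0.0003
```

```bash
python3 -m inch '-1 -0.0003 -0.0015 0.006 0 0 0;-1 0 0 0.008 0 0 0;-1 0 0 0.008 0 0 0;-1 0 0 0.008 0 0 0;-1 0 0 0.006 0 0 0;-1 0 0 0 0 0 0;-1 0 0 0 0 0 0'
python3 st.py 0.5205 0.1802 0.0825 70.5
```

```text
clock: 20.48
tool_pos: [0.5201, 0.1806, 0.122]
eef_rot: [0.169, 0.986, -0.0, -0.0]
contact_force: [-0.3, 0.3, -0.6]
opening: 0.455
finger_force: 20.0
t 20.48 p [0.5201 0.1806 0.122 ] yang 70.5 tilt 0.06 F [-0.28  0.33 -0.61] ff 20.0 op 0.455 q [-0.04  0.86 -0.65  1.88  0.81  0.69  0.04]
delta tool [-0.0005 -0.0002  0.0395]
turn about tool z (rad) -0.0001
```

```bash
python3 -m inch '-1 0 0 0.006 0 0 0;-1 0 0 0.008 0 0 0;-1 0 0 0.008 0 0 0;-1 0 0 0.006 0 0 0;-1 0 0 0.004 0 0 0;-1 0 0 0.003 0 0 0;-1 0 0 0.002 0 0 0;-1 0 0 0 0 0 0;-1 0 0 0.001 0 0 0;-1 0 0 0.001 0 0 0;-1 0 0 0 0 0 0'
python3 st.py 0.5205 0.1802 0.0825 70.5
```

```text
clock: 21.4
tool_pos: [0.5206, 0.1807, 0.0837]
eef_rot: [0.17, 0.986, 0.0, 0.0]
contact_force: [-0.4, -0.1, -1.2]
opening: 0.452
finger_force: 20.0
t 21.40 p [0.5206 0.1807 0.0837] yang 70.5 tilt 0.03 F [-0.45 -0.12 -1.2 ] ff 20.0 op 0.452 q [-0.07  0.91 -0.6   1.9   0.88  0.62 -0.01]
delta tool [-0.0001 -0.0005  0.0012]
turn about tool z (rad) -0.0004
```

```bash
python3 -m inch '-1 0 0 0.001 0 0 0;-1 0 0 0.001 0 0 0;-1 0 0 0 0 0 0;-1 0 0 0 0 0 0'
python3 st.py
```

```text
clock: 21.73
tool_pos: [0.5208, 0.1813, 0.0832]
eef_rot: [0.169, 0.986, 0.001, 0.001]
contact_force: [-1.9, -0.6, 11.4]
opening: 0.455
finger_force: 20.0
t 21.73 p [0.5208 0.1813 0.0832] yang 70.5 tilt 0.13 F [-1.89 -0.64 11.44] ff 20.0 op 0.455 q [-0.07  0.91 -0.6   1.9   0.88  0.61 -0.02]
```

It is on the floor of the stand. I'm releasing, rising and checking.

```bash
python3 -m inch '-1 0 0 -0.0006 0 0 0;-1 0 0 0 0 0 0;1 0 0 0 0 0 0;1 0 0 0 0 0 0;1 0 0 0 0 0 0;1 0 0 0 0 0 0;1 0 0 -0.01 0 0 0;1 0 0 -0.025 0 0 0;1 0 0 -0.035 0 0 0;1 0 0 -0.035 0 0 0;1 0 0 -0.035 0 0 0;1 0 0 -0.03 0 0 0;1 0.03 0 0 0 0 0;1 0.035 0 0 0 0 0;1 0.035 0 0 0 0 0;1 0 0 0 0 0 0;1 0 0 0 0 0 0;1 0 0 0 0 0 0'
python3 - <<'E'
from h import *
from plant import *
for n in("side","top"):
    im,d=snapshot(n);cv2.imwrite(f"pics/{n}9.png",im[:,:,::-1])
    W=cloud(d,camera_model(n));X,Y,Z=np.moveaxis(W,2,0);m=lidmask(im)
    k,l,st,ce=cv2.connectedComponentsWithStats(m)
    for i in range(1,k):
        P=W[l==i];p=np.nanmedian(P,0)
        if st[i,4]>30 and p[0]<.62:print(n,ce[i].round(),st[i,4],p.round(4))
E
python3 st.py
```

```text
clock: 23.23
tool_pos: [0.4267, 0.2138, 0.2526]
eef_rot: [0.17, 0.986, -0.0, 0.001]
contact_force: [-0.6, -0.5, 0.1]
opening: 1.002
finger_force: 0.0
side [304. 161.] 53 [ 0.5548 -0.2768  0.1099]
side [299. 167.] 65 [ 0.5421 -0.2258  0.1098]
side [235. 219.] 111 [0.5185 0.1833 0.1113]
top [350. 200.] 292 [ 0.5562 -0.2818  0.108 ]
top [330. 203.] 302 [ 0.5471 -0.2282  0.108 ]
top [179. 212.] 311 [0.5187 0.1822 0.1109]
t 23.33 p [0.4273 0.2135 0.2521] yang 70.4 tilt 0.03 F [ 0.54 -0.3   0.36] ff 0.0 op 1.001 q [-0.05  0.6  -0.82  1.98  0.59  0.82  0.03]
```

View pics/side9.png

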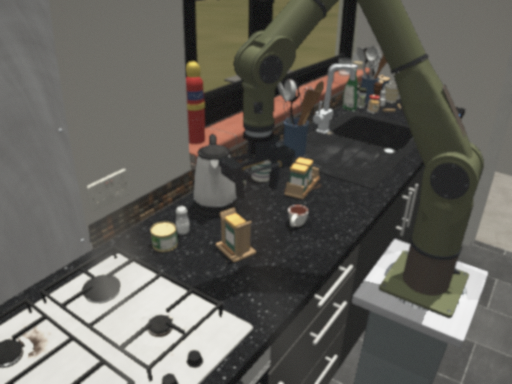

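View pics/top9.png

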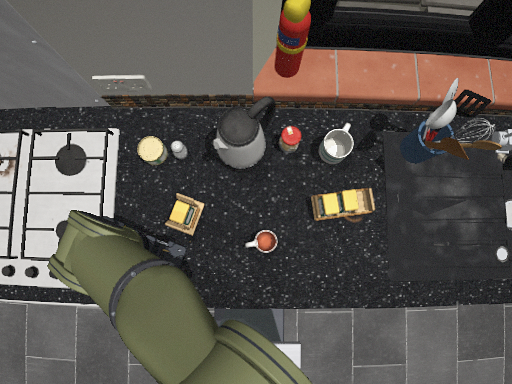

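The tin is seated in the stand, with its lid at (235,219) in the side view and (182,212) in the top view and its top at 0.110. The two full tins are in the rack with tops at 0.108, the other things look unmoved, and the robot is clear.

```bash
python3 -c "
from plant import r
print(r.finish_job())"
```

```text
the job is handed in; nothing more can be done
None
```

The job is handed in at about 23 s: I lifted the tins left to right, and the right-hand one was the empty one. It now stands fully down in the refill stand, the two full ones are fully down in the rack, and nothing else looks moved.

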